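Load the gearbox setting kit in layers

ROBOT

A 6-joint arm with a two-finger parallel gripper is mounted at the origin on the work surface. World frame = base frame: x ahead of the robot, y to its left, z up, the work surface at z = 0. Lengths are in m, angles in rad, forces in N, time in s.
With the tool pointing down it reaches from about 0.4 to 0.925 m from the base axis. Payload 12.5 kg.
Tool frame: the origin (TCP) lies between the finger pads; the fingertips stand 11 mm ahead of it and the grasp point (between the pads) lies 8 mm behind it (robot.tip_reach is the distance from the TCP to the fingertips, in m); x points along the fingers, y is the direction in which the jaws open and shut, and the axes are right-handed (so a half turn about x gives the same grasp; the last joint's range is limited). The gripper opens to 95 mm and grips with 3 to 60 N. Pads are 20 mm wide; open, the fingers measure 119 mm over their backs; the gripper's body (75 mm by 180 mm) begins 59 mm behind the grasp point.
Start: joints at [-1.279, 0.491, 1.559, -0, 1.092, -0.106], TCP at [0.242, -0.576, 0.226] pointing down, gripper open.
Joint ranges: [-3.1, 3.1], [-0.84, 2.19], [0.05, 2.79], [-1.13, 4.28], [0.06, 2.93], [-2.69, 2.69]. Speed limits (rad/s): [2.22, 2.22, 2.79, 3.14, 3.14, 3.14].

INTERFACE

Orientations are given as a 3x3 rotation matrix whose columns are the frame's x, y, z axes.
In Python, from station import robot gives the robot as it stands.
- The arm moves only by the tool jog_arm, never from a script. Its argument "steps" is one flat list of numbers, 5 for each row, row after row: the shift along the tool's x, y, z in mm, then the turn about the tool's x in degrees, then the closure, from 0 (fully open) to 1 (shut). A call has 1 to 5 rows; each row shifts and turns the commanded pose from where the row before left it, along the tool's axes as they then stand; what a row does not reach is not made up. A row lasts 1/10 s, in which the tool goes at most 50 mm and 8.59 degrees, less where a joint would pass 70% of its speed; a pose out of reach is approached as far as the arm can. A call with a gripper value outside its range is refused whole. The fingers move at their own pace and stop on an object; "newtons" is the grip in N (left out, the last holds). Time passes only in rows, so rows that do not move let the fingers close. It gives the time, the measured TCP pose, the force and the opening at its end, in the units of the state.
- robot.get_obs(): the state, without advancing time (a new reading comes with each control period).
- robot.camera(name): name is "scene" or "top" or "wrist"; returns a dict with "color" (480x640x3 uint8, blue, green, red), "z_map" (480x640 float32, m along the optical axis (not along the pixel's ray), 0 where there is no reading), "vfov" (degrees; the focal length in pixels is half the picture's height over the tangent of half this angle, whatever the lens; pixels are square), "cx", "cy" (the principal point, pixels), "view" (4x4, takes a point from world to camera coordinates). Camera axes: x right, y down, z forward; pixel columns grow to the right and rows downward; lengths in m; the calibration is good to about 2 mm. The wrist camera is an equidistant fisheye: a pixel r from the principal point sees the ray r / f radians off the axis. A picture is of the moment at which its call begins.
- robot.finish_job(): hands the job in, once; it reports no verdict.
The state is a dict: "time": time; "qpos": joint angles; "joint_vel": joint speeds; "joint_efforts": joint torques, N m; "ee_pos": TCP position; "tcp_rot": TCP orientation; "ft_force": force on the tool from outside, world axes, zero at the start; "wrist_torque": the same for the moment, N m; "width": finger opening in m.
Only numpy, scipy, OpenCV 4.12 (cv2) and the standard library are available. Lean on these libraries where they do the work, as an engineer would, in place of code of your own. Each camera call takes 0.05 s, during which the arm holds its last target.

TASK

Load the kit tray in layers. First stand the plain cast-iron bushing upright in the low square nest in the middle of the tray, resting on the tray floor; then lay the long aluminium gauge bar flat on the two wooden saddles, between their cheeks and centred end to end, so that it bridges over the bushing.

Things in the scene. Friction and masses are not known exactly. Their poses are not given: they have to be found in the camera images.
- tray: Kit tray bolted to the ledge: grey steel plate 110 (its x) x 210 (its y) x 6 mm; origin at the centre of its underside, z up. In its middle the nest: a square frame of dark steel strip, 70 mm inside, 80 mm outside, top 14 mm above the ledge; its floor is the plate, 6 mm above the ledge. Between the saddles (tray y -60 to 60 mm) nothing is higher than this frame.
- saddle_mid (a point): Point midway between the two wooden saddles, over the nest's middle, level with their resting faces (56 mm above the ledge); axes as the tray's. Saddles at y = +75 and -75 mm, each 90 (x) x 30 mm (y), with two cheeks rising 12 mm above the resting face, 66 mm apart inside (in x). The bar lies along y, its middle over this point.
- bushing_mid (a point): Plain bushing: straight dark grey cast-iron tube, 48 mm outside, 28 mm bore, 44 mm tall, standing upright; 0.3 to 0.5 kg. Point: its centre, half-way up; z along its axis. Stands before the tray or to one side, 25 mm or more clear. Not the low bright ring (70 mm across, 16 mm high), the stepped bushing with a 64 mm collar at its foot, or the toothed pinions.
- bar_mid (a point): Long aluminium gauge bar: 180 (its x) x 36 (its y) x 20 mm thick, lying flat on the ledge, a dark spot near each end of its top; 0.28 to 0.46 kg. Point: its centre, half-way up (10 mm above its underside). The other aluminium block, of the same section but only 75 mm long, is not it.
There are look-alikes about, which are no part of the job. Several things look just like the part that bears bar_mid: the one meant starts farthest from the robot's base.

How it is judged:
By the outcome, as a careful person would: the job done as asked, in the order asked, and still so for the second after the job is handed in, with the robot touching nothing.
It also fails if it takes over 61 s, if anything falls off the work surface, if the arm or the gripper's body presses on something with over 40 N, if the wrist force passes 120 N, or if a joint passes its speed limit or range.

## Working session

There is one attempt and no reset: what is moved stays moved. The work goes in short steps, Python scripts to look and compute and a tool call to move; the robot and the scene stay as the last step left them, time stands still between calls to the robot, and variables do not carry over. Pictures are saved under pics/ and viewed, and the job is handed in when it is done.

Besides the shell and the picture viewer there is one more tool, called by a JSON object that holds its "method" and its "body". jog_arm: Moves the arm, as the interface text tells. Its arguments: {"type":"object","properties":{"steps":{"type":"array","items":{"type":"number"}},"newtons":{"type":"number"}},"required":["steps"]}

```bash
mkdir -p pics; ls; cat > h.py <<'E'
import numpy as np, cv2
from station import robot
def grab(n):
    c=robot.camera(n); np.savez('last_%s.npz'%n,**{k:np.asarray(v) for k,v in c.items()}); return c
def f(c): return 240/np.tan(np.radians(float(c['vfov']))/2)
def cloud(c):
    z=c['z_map'].astype(float); v,u=np.mgrid[0:480,0:640]; F=f(c)
    P=np.stack([(u-c['cx'])/F*z,(v-c['cy'])/F*z,z],-1)
    V=c['view']; return (P-V[:3,3])@V[:3,:3]
def cast(c,u,v,zp):
    F=f(c);V=c['view'];R=V[:3,:3];o=-R.T@V[:3,3]
    d=R.T@np.array([(u-c['cx'])/F,(v-c['cy'])/F,1]); return o+d*(zp-o[2])/d[2]
def load(n): return dict(np.load('last_%s.npz'%n))
E
python3 - <<'E'
from h import *
for n in('scene','top'):
    c=grab(n); cv2.imwrite(f'pics/{n}0.png',c['color']); print(n,c['vfov'],c['cx'],c['cy'],c['view'].round(3).tolist())
o=robot.get_obs(); print(o)
E
```

```text
pics
scene 42.16245434039699 322.0938866584888 240.59489023689312 [[0.671, 0.741, -0.011, -0.299], [0.474, -0.44, -0.763, -0.186], [-0.57, 0.507, -0.647, 1.6], [0.0, 0.0, 0.0, 1.0]]
top 42.68079790214681 319.6183114349639 241.67928586399097 [[-0.027, -1.0, -0.005, 0.007], [-0.996, 0.027, -0.085, 0.466], [0.085, 0.003, -0.996, 1.486], [0.0, 0.0, 0.0, 1.0]]
{'time': 0.1, 'qpos': array([-1.27858155e+00,  4.91485429e-01,  1.55939393e+00, -5.49650631e-06,
        1.09168422e+00, -1.05620978e-01]), 'joint_vel': array([ 0.00111749, -0.00084607, -0.00343909, -0.00055744,  0.00034408,
        0.00109086]), 'joint_efforts': array([ 2.41066875e-03, -6.13621116e+01, -2.58606130e+01,  6.92953728e-02,
        4.70006804e-02, -5.42696580e-05]), 'ee_pos': array([ 0.2420889 , -0.57598983,  0.22512691]), 'tcp_rot': array([[-2.84369944e-04,  3.87426227e-01, -9.21900666e-01],
       [ 9.28364027e-04, -9.21900203e-01, -3.87426320e-01],
       [-9.99999529e-01, -9.66031815e-04, -9.75118638e-05]]), 'ft_force': array([ 0.61504033, -0.89959269, -0.4518533 ]), 'wrist_torque': array([-0.00193122,  0.01780303,  0.03765544]), 'width': 0.09501386307157286}
```

View pics/scene0.png

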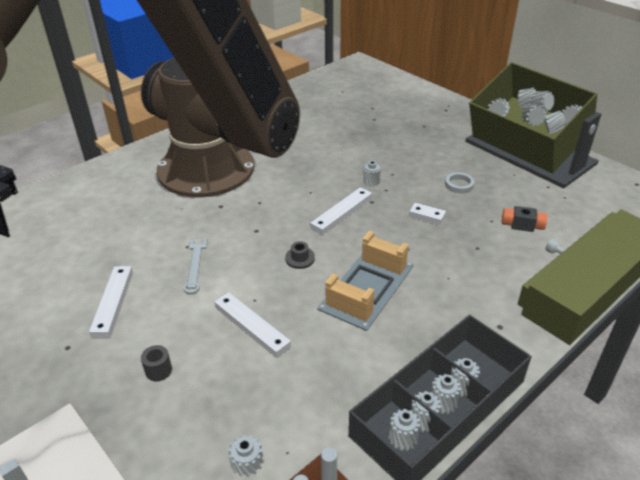

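View pics/top0.png

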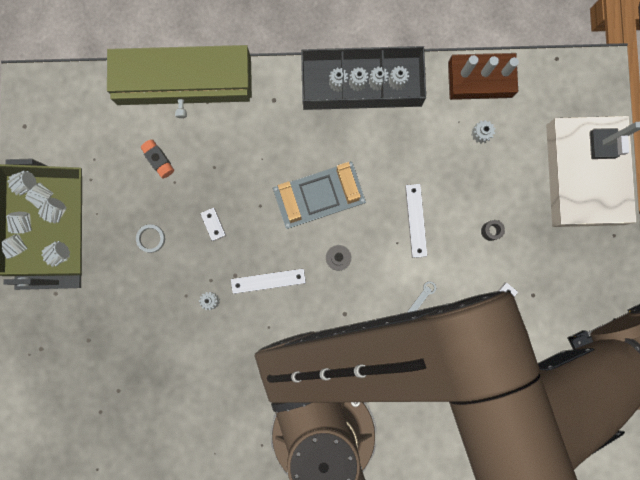

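The scene shows three long bars, at (416,220), (268,281) and half-hidden at (508,290) in the top view. The plain bushing is at (493,230) and the tray at (320,195). The two farthest bars are close in reach, so I'll measure them all.

```bash
python3 - <<'E'
from h import *
for n in('top','scene'):
    c=load(n); W=cloud(c); im=c['color']; hsv=cv2.cvtColor(im,cv2.COLOR_BGR2HSV)
    m=((hsv[...,1]<40)&(hsv[...,2]>175)).astype(np.uint8)
    m=cv2.morphologyEx(m,cv2.MORPH_CLOSE,np.ones((3,3)))
    k,l,s,ce=cv2.connectedComponentsWithStats(m)
    for i in range(1,k):
        if 120<s[i,4]<3000:
            P=W[l==i]; 
            cs=[x for x in cv2.findContours((l==i).astype(np.uint8),0,2)[0]][0]
            Q=np.array([cast(c,*p[0],0.02)[:2] for p in cs],np.float32)
            r=cv2.minAreaRect(Q*1000)
            print(n,ce[i].round(),s[i,4],'med',np.median(P,0).round(3),'rect',np.round(r[0],1),np.round(r[1],1),round(r[2],1),'rad',round(np.hypot(*r[0])))
    # orange/wood
    m=((hsv[...,0]>8)&(hsv[...,0]<25)&(hsv[...,1]>90)&(hsv[...,2]>150)&(abs(W[...,0]-0.6)<.4)&(W[...,2]>0.045)&(W[...,2]<0.075)).astype(np.uint8)
    k,l,s,ce=cv2.connectedComponentsWithStats(m)
    for i in range(1,k):
        if s[i,4]>60: 
            P=W[l==i]; r=cv2.minAreaRect((P[:,:2]*1000).astype(np.float32)); print(n,'wood',ce[i].round(),s[i,4],P[:,2].min(),P[:,2].max(),np.round(r[0],1),np.round(r[1],1),round(r[2],1))
c=load('top');W=cloud(c);g=c['color'].max(-1)
cr=c['color'][140:300,260:540]; cv2.imwrite('pics/crop0.png',cv2.resize(cr,None,fx=2.8,fy=2.8,interpolation=2))
for n,(u,v) in (('top',(493,230)),('scene',(156,362))):
    c=load(n);W=cloud(c); s=np.s_[v-28:v+28,u-28:u+28]; P=W[s].reshape(-1,3); P=P[(P[:,2]>.036)&(P[:,2]<.056)]
    r=cv2.minEnclosingCircle((P[:,:2]*1000).astype(np.float32)); print(n,'bush',len(P),r,P.mean(0),np.median(P[:,2]))
E
```

```text
top [501.  39.] 130 med [ 1.284 -0.713 -0.748] rect [ 965.8 -473.1] [49.8 31.2] 88.3 rad 1075
top [506.  58.] 496 med [ 0.919 -0.517  0.002] rect [ 905.4 -456.2] [197.2  64.5] 88.3 rad 1014
top [282.  76.] 1254 med [ 0.901  0.076 -0.   ] rect [871.4  91.6] [122.1 130.9] 89.8 rad 876
top [400.  75.] 141 med [ 0.866 -0.212  0.056] rect [ 880.7 -216.5] [39.8 40.7] 55.0 rad 907
top [359.  75.] 121 med [ 0.869 -0.113  0.056] rect [ 881.6 -116.6] [37.6 38.6] 88.2 rad 889
top [527.  91.] 134 med [ 0.836 -0.54  -0.   ] rect [ 833.4 -532. ] [64.4 17.1] 37.9 rad 989
top [255. 115.] 161 med [ 0.793  0.147 -0.001] rect [787.7 144.2] [31.6 61.1] 46.3 rad 801
top [145. 117.] 345 med [ 0.804  0.427 -0.001] rect [793.1 420.2] [92.1 60.4] 30.6 rad 898
top [366. 152.] 1241 med [ 0.704 -0.127 -0.   ] rect [ 672.1 -138.8] [234.7  85.5] 8.7 rad 686
top [209. 121.] 128 med [ 0.783  0.264 -0.001] rect [772.2 262.4] [51.6 39. ] 30.1 rad 816
top [ 16. 182.] 152 med [0.605 0.671 0.166] rect [635.3 744.4] [38.2 32.4] 7.8 rad 979
top [ 40. 204.] 369 med [0.56  0.621 0.153] rect [577.7 680.1] [93.8 35.3] 41.4 ra
[... 2363 characters left out ...]
] rect [ 658.  -487.3] [ 70.9 106. ] 39.6 rad 819
scene [212. 461.] 157 med [ 0.694 -0.457 -0.001] rect [ 704.4 -462.3] [25.8 21.6] 86.8 rad 843
scene [357. 472.] 240 med [ 0.861 -0.303 -0.001] rect [ 866.7 -308.3] [38.3 29.2] 47.5 rad 920
scene wood [384. 245.] 434 0.04996357937975827 0.07062317738055979 [565.9  66.9] [90. 33.] 16.4
scene wood [348. 289.] 553 0.04959468418686138 0.07184024388895359 [608.9 -77.6] [90.9 32. ] 16.6
top bush 220 ((483.45098876953125, -428.0416564941406), 24.690105438232422) [ 0.48297657 -0.42770726  0.04397145] 0.04397841092814523
scene bush 403 ((485.2347717285156, -426.34716796875), 25.677398681640625) [ 0.48701403 -0.4272406   0.04215069] 0.04269141814414162
```

```bash
ls pics
```

```text
crop0.png
scene0.png
top0.png
```

View pics/crop0.png

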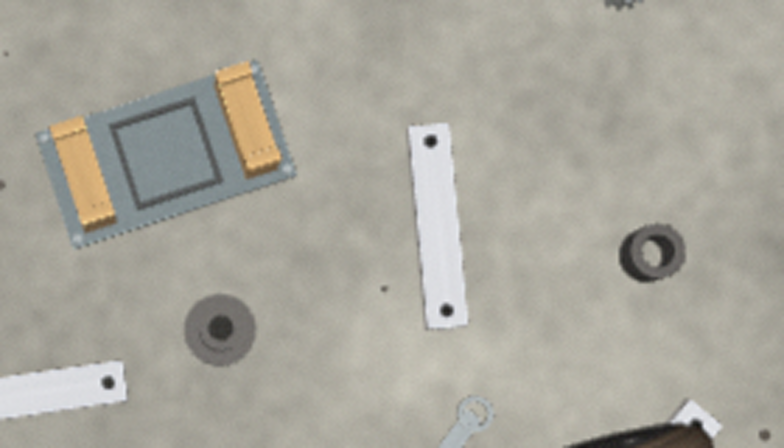

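```bash
python3 - <<'E'
from h import *
for n,L in(('top',[(416,220)]),('scene',[(111,300),(252,323)])):
    c=load(n); W=cloud(c); z=W[...,2]; m=((z>.012)&(z<.028)&(c['color'].min(-1)>60)).astype(np.uint8)
    k,l,s,ce=cv2.connectedComponentsWithStats(m)
    for p in L:
        i=l[p[1],p[0]]; mm=(l==i).astype(np.uint8)
        t=W[(l==i)&(z>.016)]
        cs=max(cv2.findContours(mm,0,2)[0],key=len)
        Q=np.array([cast(c,*q[0],0.02)[:2] for q in cs],np.float32)*1000
        r=cv2.minAreaRect(Q); r2=cv2.minAreaRect((t[:,:2]*1000).astype(np.float32))
        print(n,p,s[i,4],np.round(r[0],1),np.round(r[1],1),round(r[2],1),'|',np.round(r2[0],1),np.round(r2[1],1),round(r2[2],1),'rad',np.hypot(*r2[0]))
# saddles and frame in tray: wood tops contour
for n in('top','scene'):
    c=load(n);W=cloud(c)
    # frame dark: height 10..18 around tray centre
    d=np.hypot(W[...,0]-.586,W[...,1]+.006); z=W[...,2]
    m=(d<.062)&(z>.0105)&(z<.019); P=W[m]; r=cv2.minAreaRect((P[:,:2]*1000).astype(np.float32)); print(n,m.sum(),r,np.median(z[m]))
E
```

```text
top (416, 220) 1056 [ 513.1 -242.7] [179.9  37.5] 3.1 | [ 513.5 -243.4] [180.4  37.1] 2.9 rad 568.2435436381563
scene (111, 300) 1326 [ 283.6 -408.1] [ 39.6 185. ] 47.3 | [ 279.4 -407. ] [ 38.1 184.7] 47.3 rad 493.7077629485872
scene (252, 323) 1504 [ 518.2 -244.4] [185.2  41. ] 2.6 | [ 514.7 -242.8] [182.8  39.7] 3.2 rad 569.0600341103287
top 356 ((584.6723022460938, -8.574714660644531), (105.20794677734375, 117.21485900878906), 18.117862701416016) 0.01310113740400859
scene 248 ((583.9611206054688, 4.0987396240234375), (81.28746795654297, 103.12394714355469), 16.530519485473633) 0.012896849623013303
```

The target bar is at (0.5135, -0.243) with yaw 3°, and it is the farthest of the three (568 mm against 494 and 394). The bushing is at (0.484, -0.427) and the tray at (0.586, -0.006) with yaw about 16.8°. The saddle spacing measures 149.8 mm against the stated 150. I'll move over the bushing first.

{"method": "jog_arm", "body": {"steps": [10,-5.5,-35,0,0,10,-5.5,-35,0,0,10,-5.5,-35,0,0,10,-5.5,-35,0,0,10,-5.5,-35,0,0], "newtons": 30}}

```text
time: 0.6
ee_pos: [0.3938, -0.4821, 0.175]
tcp_rot: [[-0.0, 0.387, -0.922], [0.0, -0.922, -0.387], [-1.0, -0.0, 0.0]]
ft_force: [0.1, -0.4, 1.0]
width: 0.0945
```

{"method": "jog_arm", "body": {"steps": [10,-5.5,-35,0,0,10,-5.5,-35,0,0,10,-5.3,-35.7,0,0,0,0,0,0,0]}}

```text
time: 1.0
ee_pos: [0.4864, -0.4243, 0.1439]
tcp_rot: [[-0.001, 0.391, -0.921], [0.002, -0.921, -0.391], [-1.0, -0.002, 0.0]]
ft_force: [-1.2, -0.3, 0.2]
width: 0.0952
```

```bash
cat >> h.py <<'E'
def plan(x,y,z,yaw):
    o=robot.get_obs(); R=o['tcp_rot']; d=R.T@(np.array([x,y,z])-o['ee_pos'])*1000
    yw=np.degrees(np.arctan2(R[1,1],R[0,1])); t=(yw-yaw+180)%360-180
    print('t',o['time'],'pos',o['ee_pos'].round(4),'yaw',yw.round(2),'xdir',R[:,0].round(4),'q',o['qpos'].round(2),'w',o['width'],'F',o['ft_force'].round(1)); print('tool delta mm',d.round(1),'turn',round(t,2))
E
python3 - <<'E'
from h import *
plan(.484,-.427,.024,-67.2)
c=grab('wrist'); cv2.imwrite('pics/w1.png',c['color'])
E
```

```text
t 1.0 pos [ 0.4864 -0.4243  0.1439] yaw -67.0 xdir [-0.0013  0.002  -1.    ] q [-0.82  0.61  1.59  0.    0.95  0.35] w 0.09518342585252745 F [-1.2 -0.3  0.2]
tool delta mm [119.9   1.8   3.2] turn 0.2
```

View pics/w1.png

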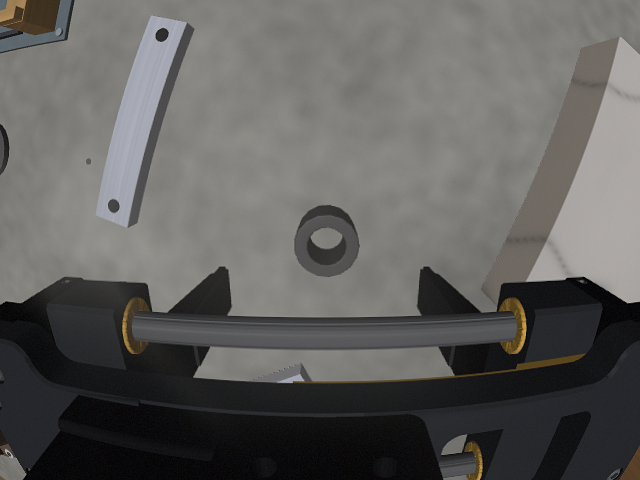

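The wrist view shows the bushing's top ring at (326,244), centred between the fingers (225 to 425). I'll go down.

{"method": "jog_arm", "body": {"steps": [35,0,0,0,0,35,0,0,0,0,25,0,0,0,0,0,0,0,0,0]}}

```text
time: 1.45
ee_pos: [0.4819, -0.4267, 0.0478]
tcp_rot: [[-0.004, 0.386, -0.922], [0.004, -0.922, -0.386], [-1.0, -0.005, 0.002]]
ft_force: [-0.4, 0.4, -0.0]
width: 0.0949
```

```bash
python3 - <<'E'
from h import *
plan(.484,-.427,.024,-67.2)
E
```

```text
t 1.45 pos [ 0.4819 -0.4267  0.0478] yaw -67.27 xdir [-0.0038  0.0038 -1.    ] q [-0.83  0.73  1.65 -0.    0.77  0.35] w 0.09493241304701439 F [-0.4  0.4 -0. ]
tool delta mm [23.8  1.2 -1.8] turn -0.07
```

{"method": "jog_arm", "body": {"steps": [15,0,0,0,0,9,0,0,0,0,0,0,0,0,0,0,0,0,0,0.6,0,0,0,0,0.8], "newtons": 30}}

```text
time: 1.95
ee_pos: [0.4842, -0.4274, 0.0274]
tcp_rot: [[0.001, 0.387, -0.922], [-0.001, -0.922, -0.387], [-1.0, 0.001, -0.0]]
ft_force: [-0.3, -0.1, -0.5]
width: 0.0844
```

{"method": "jog_arm", "body": {"steps": [0,0,0,0,0.8,0,0,0,0,0.8,0,0,0,0,0.8,0,0,0,0,0.8,0,0,0,0,0.8]}}

```text
time: 2.45
ee_pos: [0.484, -0.4271, 0.0267]
tcp_rot: [[0.0, 0.387, -0.922], [-0.0, -0.922, -0.387], [-1.0, 0.0, 0.0]]
ft_force: [-0.9, 0.5, -0.1]
width: 0.0474
```

{"method": "jog_arm", "body": {"steps": [-20,0,0,0,0.8,-35,0,0,0,0.8,-35,0,0,0,0.8,-25,0,0,0,0.8,0,0,0,0,0.8]}}

```text
time: 2.95
ee_pos: [0.4848, -0.4279, 0.1447]
tcp_rot: [[0.003, 0.387, -0.922], [-0.004, -0.922, -0.387], [-1.0, 0.005, -0.002]]
ft_force: [-0.5, -1.0, -3.0]
width: 0.0481
```

```bash
python3 - <<'E'
from h import *
plan(.586,-.006,.141,16.8)
E
```

```text
t 2.95 pos [ 0.4848 -0.4279  0.1447] yaw -67.2 xdir [ 0.0035 -0.0038 -1.    ] q [-0.83  0.6   1.59 -0.    0.94  0.35] w 0.04809014170020767 F [-0.5 -1.  -3. ]
tool delta mm [   2.5 -349.7 -256.8] turn -84.0
```

{"method": "jog_arm", "body": {"steps": [0,-29,-21.4,0,0.8,0,-29,-21.4,0,0.8,0,-29,-21.4,0,0.8,0,-29,-21.4,0,0.8,0,-29,-21.4,0,0.8]}}

```text
time: 3.45
ee_pos: [0.5259, -0.2502, 0.1398]
tcp_rot: [[-0.002, 0.387, -0.922], [0.001, -0.922, -0.387], [-1.0, -0.002, 0.002]]
ft_force: [1.0, -0.3, -3.5]
width: 0.0477
```

{"method": "jog_arm", "body": {"steps": [0,-29,-21.4,0,0.8,0,-29,-21.4,0,0.8,0,-29,-21.4,0,0.8,0,-29,-21.4,0,0.8,0,-29,-21.4,0,0.8]}}

```text
time: 3.95
ee_pos: [0.5683, -0.0752, 0.1398]
tcp_rot: [[-0.002, 0.387, -0.922], [0.001, -0.922, -0.387], [-1.0, -0.001, 0.002]]
ft_force: [2.0, 0.3, -3.3]
width: 0.0477
```

{"method": "jog_arm", "body": {"steps": [0,-29,-21.4,0,0.8,0,-29,-21.4,0,0.8,0,0,0,-8,0.8,0,0,0,-8,0.8,0,0,0,-8,0.8]}}

```text
time: 4.45
ee_pos: [0.5851, -0.0062, 0.1396]
tcp_rot: [[-0.003, 0.733, -0.68], [0.0, -0.68, -0.733], [-1.0, -0.002, 0.002]]
ft_force: [0.4, -0.3, -4.6]
width: 0.0475
```

{"method": "jog_arm", "body": {"steps": [0,0,0,-8,0.8,0,0,0,-8,0.8,0,0,0,-8,0.8,0,0,0,-8,0.8,0,0,0,-8,0.8]}}

```text
time: 4.95
ee_pos: [0.5851, -0.0067, 0.1397]
tcp_rot: [[-0.003, 0.999, -0.05], [0.0, -0.05, -0.999], [-1.0, -0.003, -0.0]]
ft_force: [-0.4, 0.2, -4.1]
width: 0.0477
```

{"method": "jog_arm", "body": {"steps": [0,0,0,-8,0.8,0,0,0,-8,0.8,0,0,0,-4,0.8,0,0,0,0,0.8,0,0,0,0,0.8]}}

```text
time: 5.45
ee_pos: [0.5854, -0.0067, 0.1404]
tcp_rot: [[-0.002, 0.958, 0.287], [0.0, 0.287, -0.958], [-1.0, -0.002, -0.001]]
ft_force: [0.3, -0.5, -3.2]
width: 0.0471
```

```bash
python3 - <<'E'
from h import *
plan(.586,-.006,.141,16.8)
c=grab('wrist'); cv2.imwrite('pics/w2.png',c['color'])
c=grab('top'); cv2.imwrite('pics/top2.png',c['color'])
E
```

```text
t 5.45 pos [ 0.5854 -0.0067  0.1404] yaw 16.66 xdir [-1.8e-03  2.0e-04 -1.0e+00] q [-0.12  0.53  1.75 -0.    0.86 -0.41] w 0.047116050330576136 F [ 0.3 -0.5 -3.2]
tool delta mm [-0.6  0.8 -0.5] turn -0.14
```

View pics/w2.png

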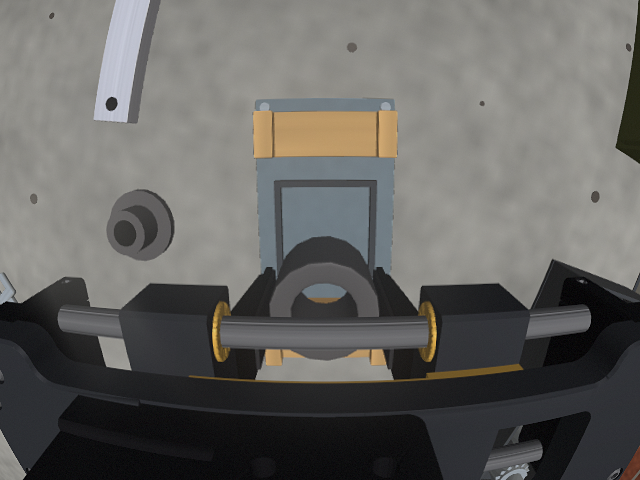

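The bushing is held centred at column 323, and the nest spans columns 275 to 377 and looks square to the image. I'll cross-check the nest position by casting the far saddle and nest edges through the fisheye model.

```bash
cat >> h.py <<'E'
def castw(c,u,v,zp):
    F=f(c);V=c['view'];R=V[:3,:3];o=-R.T@V[:3,3]
    a=np.array([u-c['cx'],v-c['cy']]);r=np.hypot(*a);th=r/F
    d=R.T@np.r_[a/r*np.sin(th),np.cos(th)]; return o+d*(zp-o[2])/d[2]
E
python3 - <<'E'
from h import *
c=load('wrist')
t=np.radians(16.8);ex=np.array([np.cos(t),np.sin(t)]);ey=np.array([-np.sin(t),np.cos(t)])
for n,u,v,z in (('nest outer L',275,181,.014),('nest outer R',377,181,.014),('sad L',253,112,.068),('sad R',397,112,.068),('tray L',255,100,.006),('tray R',394,98,.006)):
    p=castw(c,u,v,z)[:2]; q=p-[.586,-.006]; print(n,p.round(4),'tray xy',(q@ex*1000).round(1),(q@ey*1000).round(1))
E
```

```text
nest outer L [0.5358 0.0223] tray xy -39.9 41.6
nest outer R [0.6113 0.045 ] tray xy 39.0 41.5
sad L [0.5159 0.0676] tray xy -45.9 90.7
sad R [0.6014 0.0933] tray xy 43.4 90.6
tray L [0.5016 0.0792] tray xy -56.1 106.0
tray R [0.6057 0.1122] tray xy 53.0 107.4
```

{"method": "jog_arm", "body": {"steps": [30,0,-1.2,0,0.8,35,0,0,0,0.8,25,0,0,0,0.8,8,0,0,0,0.8,0,0,0,0,0.8]}}

```text
time: 6.05
ee_pos: [0.5852, -0.0056, 0.0428]
tcp_rot: [[-0.002, 0.958, 0.288], [0.0, 0.288, -0.958], [-1.0, -0.002, -0.001]]
ft_force: [0.7, 0.1, -4.2]
width: 0.0478
```

{"method": "jog_arm", "body": {"steps": [5,0,0,0,0.8,3,0,0,0,0.8,0,0,0,0,0.8,0,0,0,0,0.8]}}

```text
time: 6.45
ee_pos: [0.5858, -0.0057, 0.0362]
tcp_rot: [[0.001, 0.957, 0.289], [-0.0, 0.289, -0.957], [-1.0, 0.001, 0.0]]
ft_force: [0.7, 0.3, -3.5]
width: 0.0473
```

{"method": "jog_arm", "body": {"steps": [1,0,0,0,0.8,1,0,0,0,0.8,0,0,0,0,0.8]}}

```text
time: 6.75
ee_pos: [0.5855, -0.0056, 0.0336]
tcp_rot: [[-0.0, 0.957, 0.289], [-0.0, 0.289, -0.957], [-1.0, -0.0, 0.0]]
ft_force: [0.6, -0.5, -3.4]
width: 0.0479
```

{"method": "jog_arm", "body": {"steps": [1,0,0,0,0.8,0,0,0,0,0.8,0,0,0,0,0.8]}}

```text
time: 7.05
ee_pos: [0.5856, -0.0057, 0.0327]
tcp_rot: [[0.0, 0.957, 0.289], [-0.0, 0.289, -0.957], [-1.0, 0.0, 0.0]]
ft_force: [-1.2, 0.6, -2.0]
width: 0.0474
```

{"method": "jog_arm", "body": {"steps": [0.5,0,0,0,0.8,0,0,0,0,0.8,0,0,0,0,0.8]}}

```text
time: 7.35
ee_pos: [0.5856, -0.0056, 0.0327]
tcp_rot: [[0.0, 0.957, 0.289], [-0.0, 0.289, -0.957], [-1.0, 0.0, 0.0]]
ft_force: [-3.0, 0.1, 5.9]
width: 0.0473
```

{"method": "jog_arm", "body": {"steps": [0,0,0,0,0.3,0,0,0,0,0.2,0,0,0,0,0,0,0,0,0,0,0,0,0,0,0]}}

```text
time: 7.85
ee_pos: [0.5856, -0.0057, 0.032]
tcp_rot: [[-0.0, 0.957, 0.289], [-0.0, 0.289, -0.957], [-1.0, -0.0, 0.0]]
ft_force: [0.1, -0.4, -0.2]
width: 0.0819
```

{"method": "jog_arm", "body": {"steps": [-20,0,0,0,0,-35,0,0,0,0,-35,0,0,0,0,-20,0,0,0,0,0,0,0,0,0]}}

```text
time: 8.35
ee_pos: [0.5867, -0.0057, 0.1449]
tcp_rot: [[0.005, 0.957, 0.289], [-0.001, 0.289, -0.957], [-1.0, 0.004, 0.002]]
ft_force: [-0.6, 0.1, -0.3]
width: 0.0953
```

```bash
python3 - <<'E'
from h import *
plan(.5138,-.243,.14,93)
c=grab('wrist'); cv2.imwrite('pics/w3.png',c['color'])
c=grab('scene'); cv2.imwrite('pics/s3.png',c['color'])
W=cloud(c);P=W.reshape(-1,3); d=np.hypot(P[:,0]-.585,P[:,1]+.0055); P=P[(d<.04)&(P[:,2]>.044)&(P[:,2]<.056)]
print(len(P),cv2.minEnclosingCircle((P[:,:2]*1000).astype(np.float32)),np.median(P[:,2]))
cv2.imwrite('pics/s3c.png',cv2.resize(c['color'][200:350,270:450],None,fx=4,fy=4,interpolation=2))
E
```

```text
t 8.35 pos [ 0.5867 -0.0057  0.1449] yaw 16.8 xdir [ 4.9e-03 -7.0e-04 -1.0e+00] q [-0.12  0.53  1.74 -0.    0.87 -0.42] w 0.09533820460279785 F [-0.6  0.1 -0.3]
tool delta mm [   4.7 -138.4  206.1] turn -76.2
254 ((588.0393676757812, -7.00615119934082), 25.00579833984375) 0.04838965043579471
```

View pics/s3c.png

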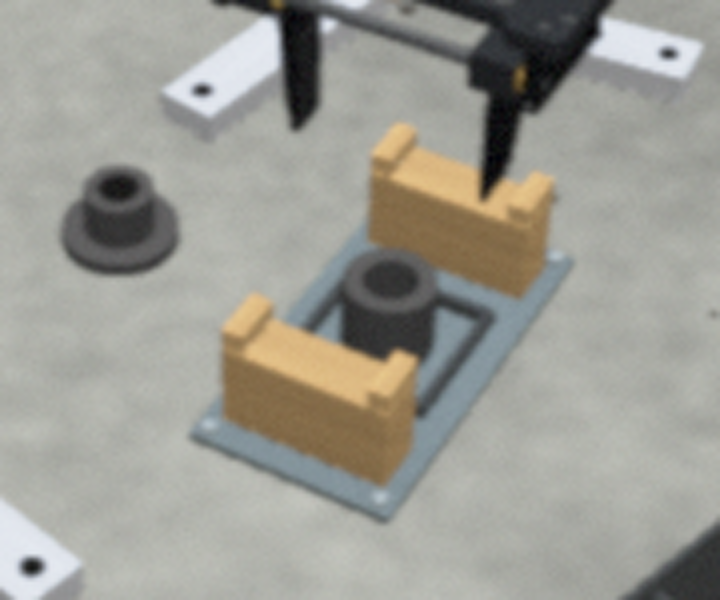

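View pics/w3.png

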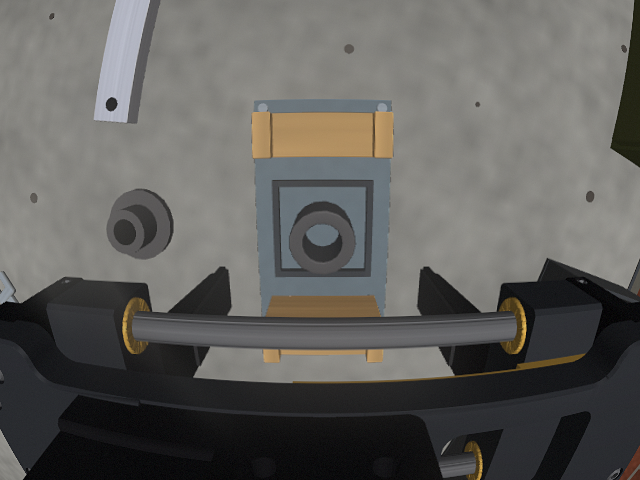

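The bushing stands upright in the nest, clear of the frame, at (322,240) in the wrist view. It is centred to about 2 mm. Next I'll go to the bar.

{"method": "jog_arm", "body": {"steps": [0,-19.8,29.4,0,0,0,-19.8,29.4,0,0,0,-19.8,29.4,0,0,0,-19.8,29.4,0,0,0,-19.8,29.4,0,0]}}

```text
time: 8.95
ee_pos: [0.5322, -0.176, 0.1406]
tcp_rot: [[-0.002, 0.957, 0.289], [0.001, 0.289, -0.957], [-1.0, -0.002, -0.002]]
ft_force: [0.4, -0.8, 0.6]
width: 0.0952
```

{"method": "jog_arm", "body": {"steps": [0,-19.8,29.4,0,0,0,-19.8,29.4,0,0,0,0,0,-8,0,0,0,0,-8,0,0,0,0,-8,0]}}

```text
time: 9.45
ee_pos: [0.5116, -0.2428, 0.1404]
tcp_rot: [[-0.002, 0.754, 0.657], [0.001, 0.657, -0.754], [-1.0, -0.001, -0.003]]
ft_force: [-0.0, 0.5, 1.0]
width: 0.0951
```

{"method": "jog_arm", "body": {"steps": [0,0,0,-8,0,0,0,0,-8,0,0,0,0,-8,0,0,0,0,-8,0,0,0,0,-8,0]}}

```text
time: 9.95
ee_pos: [0.5118, -0.2424, 0.1405]
tcp_rot: [[-0.002, 0.154, 0.988], [0.001, 0.988, -0.154], [-1.0, 0.001, -0.002]]
ft_force: [-1.1, 0.4, -0.3]
width: 0.0954
```

{"method": "jog_arm", "body": {"steps": [0,0,0,-8,0,0,0,0,-4.2,0,0,0,0,0,0,0,0,0,0,0]}}

```text
time: 10.35
ee_pos: [0.512, -0.2425, 0.1411]
tcp_rot: [[-0.001, -0.05, 0.999], [0.001, 0.999, 0.05], [-1.0, 0.001, -0.001]]
ft_force: [0.2, 0.1, -0.8]
width: 0.0951
```

```bash
python3 - <<'E'
from h import *
plan(.5138,-.243,.014,93)
c=grab('wrist'); cv2.imwrite('pics/w4.png',c['color'])
E
```

```text
t 10.35 pos [ 0.512  -0.2425  0.1411] yaw 92.85 xdir [-1.4e-03  8.0e-04 -1.0e+00] q [-0.56  0.51  1.79 -0.    0.84 -2.18] w 0.09512559381436227 F [ 0.2  0.1 -0.8]
tool delta mm [127.1  -0.7   1.9] turn -0.15
```

View pics/w4.png

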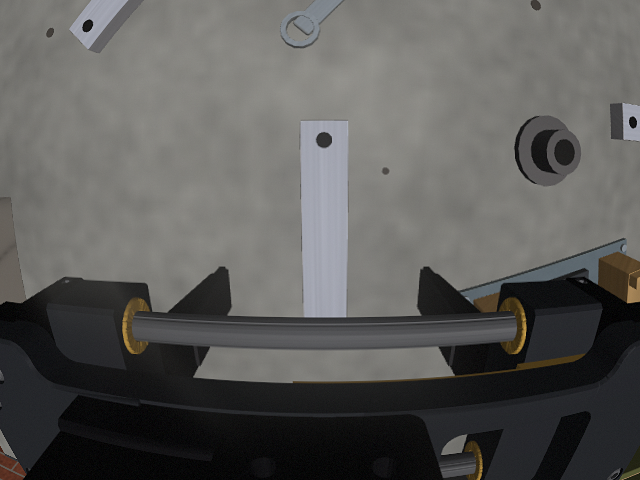

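The bar is aligned at columns 301 to 349, and its near-base end is at row 121. I'll check that end position, then descend.

```bash
python3 - <<'E'
from h import *
c=load('wrist')
a=castw(c,300.5,121,.02);b=castw(c,348.5,121,.02);print(a,b,(a+b)/2,np.linalg.norm(a-b)); m=(a+b)[:2]/2
t=np.radians(3);print('centre',m+.09*np.array([np.cos(t),np.sin(t)]))
E
```

```text
[ 0.42417494 -0.26420553  0.02      ] [ 0.42235669 -0.22857035  0.02      ] [ 0.42326582 -0.24638794  0.02      ] 0.03568154010354931
centre [ 0.51314248 -0.2416777 ]
```

{"method": "jog_arm", "body": {"steps": [30,0,1.9,0,0,40,0,0,0,0,30,0,0,0,0,16,0,0,0,0,0,0,0,0,0]}}

```text
time: 10.9
ee_pos: [0.5131, -0.242, 0.0238]
tcp_rot: [[-0.004, -0.051, 0.999], [0.002, 0.999, 0.051], [-1.0, 0.002, -0.004]]
ft_force: [0.2, -0.6, 0.3]
width: 0.0954
```

{"method": "jog_arm", "body": {"steps": [6,0,0,0,0,4,0,0,0,0,0,0,0,0,0.4,0,0,0,0,0.9,0,0,0,0,0.9], "newtons": 40}}

```text
time: 11.4
ee_pos: [0.5144, -0.2427, 0.0167]
tcp_rot: [[0.001, -0.052, 0.999], [-0.001, 0.999, 0.052], [-1.0, -0.001, 0.001]]
ft_force: [-0.4, 0.1, 0.0]
width: 0.0763
```

{"method": "jog_arm", "body": {"steps": [0,0,0,0,0.9,0,0,0,0,0.9,0,0,0,0,0.9,0,0,0,0,0.9,0,0,0,0,0.9]}}

```text
time: 11.9
ee_pos: [0.5142, -0.2426, 0.0162]
tcp_rot: [[0.0, -0.052, 0.999], [-0.0, 0.999, 0.052], [-1.0, -0.0, 0.0]]
ft_force: [-0.2, 3.6, 0.8]
width: 0.0366
```

```bash
python3 - <<'E'
from h import *
plan(.5138,-.243,.014,93)
E
```

```text
t 11.9 pos [ 0.5142 -0.2426  0.0162] yaw 92.99 xdir [ 0. -0. -1.] q [-0.56  0.7   1.87 -0.    0.57 -2.18] w 0.03662052575742261 F [-0.2  3.6  0.8]
tool delta mm [ 2.2 -0.4 -0.4] turn -0.01
```

{"method": "jog_arm", "body": {"steps": [0,0,0,0,0.9,-15,0,0,0,0.9,-35,0,0,0,0.9,-40,0,0,0,0.9,-40,0,0,0,0.9]}}

```text
time: 12.4
ee_pos: [0.5137, -0.2423, 0.1469]
tcp_rot: [[-0.002, -0.052, 0.999], [0.001, 0.999, 0.052], [-1.0, 0.001, -0.001]]
ft_force: [0.0, -0.9, -4.4]
width: 0.0356
```

{"method": "jog_arm", "body": {"steps": [0,0,0,0,0.9,0,0,0,0,0.9,0,0,0,0,0.9]}}

```text
time: 12.7
ee_pos: [0.5134, -0.2421, 0.1445]
tcp_rot: [[-0.002, -0.052, 0.999], [0.001, 0.999, 0.052], [-1.0, 0.002, -0.002]]
ft_force: [-0.4, -0.3, -5.2]
width: 0.0357
```

```bash
python3 - <<'E'
from h import *
plan(.5852,-.0055,.146,16.8)
c=grab('wrist'); cv2.imwrite('pics/w5.png',c['color'])
o=robot.get_obs(); zt=o['ee_pos'][2]-.0162+.02
g=c['color']
a=castw(c,300,121,zt)
print(zt)
E
```

```text
t 12.7 pos [ 0.5134 -0.2421  0.1445] yaw 92.99 xdir [-0.0024  0.0014 -1.    ] q [-0.56  0.51  1.79 -0.    0.85 -2.18] w 0.035740374137220046 F [-0.4 -0.3 -5.2]
tool delta mm [ -1.4 232.6  84. ] turn 76.19
0.14812816974735574
```

View pics/w5.png

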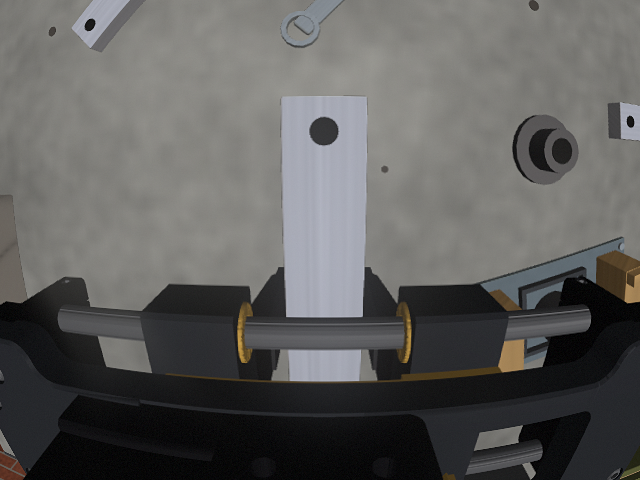

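The bar is held level and square (columns 282 to 367, end at row 96). I'll work out the grip offset while carrying it to the tray.

```bash
python3 - <<'E'
from h import *
c=load('wrist'); o=robot.get_obs()
a=castw(c,281.5,96,.148);b=castw(c,367,96,.148);m=(a+b)/2;print(a,b,np.linalg.norm(a-b)); d=(m-o['ee_pos'])@o['tcp_rot'];print('end in tool',d*1000)
E
```

```text
[ 0.42282038 -0.26451865  0.148     ] [ 0.42093236 -0.22923758  0.148     ] 0.03533155793477634
end in tool [ -3.43596379   0.10390025 -91.73910657]
```

{"method": "jog_arm", "body": {"steps": [0,29,10.5,0,0.9,0,29,10.5,0,0.9,0,29,10.5,0,0.9,0,29,10.5,0,0.9,0,29,10.5,0,0.9]}}

```text
time: 13.25
ee_pos: [0.5588, -0.0937, 0.1444]
tcp_rot: [[-0.003, -0.052, 0.999], [0.001, 0.999, 0.052], [-1.0, 0.001, -0.003]]
ft_force: [0.8, 0.2, -4.2]
width: 0.0355
```

{"method": "jog_arm", "body": {"steps": [0,29,10.5,0,0.9,0,29,10.5,0,0.9,0,29,10.5,0,0.9,0,0,0,7,0.9,0,0,0,7,0.9]}}

```text
time: 13.75
ee_pos: [0.5855, -0.0054, 0.1442]
tcp_rot: [[-0.003, 0.194, 0.981], [0.0, 0.981, -0.194], [-1.0, -0.0, -0.003]]
ft_force: [0.6, -1.0, -3.8]
width: 0.0358
```

{"method": "jog_arm", "body": {"steps": [0,0,0,7,0.9,0,0,0,7,0.9,0,0,0,7,0.9,0,0,0,7,0.9,0,0,0,7,0.9]}}

```text
time: 14.25
ee_pos: [0.5854, -0.0065, 0.1443]
tcp_rot: [[-0.003, 0.723, 0.691], [0.0, 0.691, -0.723], [-1.0, -0.002, -0.002]]
ft_force: [-0.5, 0.1, -4.6]
width: 0.0355
```

{"method": "jog_arm", "body": {"steps": [0,0,0,7,0.9,0,0,0,7,0.9,0,0,0,7,0.9,0,0,0,6.2,0.9,0,0,0,0,0.9]}}

```text
time: 14.75
ee_pos: [0.5855, -0.0065, 0.1445]
tcp_rot: [[-0.003, 0.958, 0.287], [0.0, 0.287, -0.958], [-1.0, -0.002, -0.001]]
ft_force: [-0.3, 0.4, -5.0]
width: 0.0357
```

{"method": "jog_arm", "body": {"steps": [0,0,0,0,0.9,0,0,0,0,0.9]}}

```text
time: 14.95
ee_pos: [0.5858, -0.0065, 0.1455]
tcp_rot: [[-0.001, 0.957, 0.291], [0.0, 0.291, -0.957], [-1.0, -0.001, -0.0]]
ft_force: [0.7, 0.5, -3.2]
width: 0.0358
```

```bash
python3 - <<'E'
from h import *
plan(.5852,-.0055,.146,16.8)
c=grab('wrist'); cv2.imwrite('pics/w6.png',c['color'])
c=grab('scene'); cv2.imwrite('pics/s6.png',c['color'])
E
```

```text
t 14.95 pos [ 0.5858 -0.0065  0.1455] yaw 16.93 xdir [-0.001  0.    -1.   ] q [-0.12  0.53  1.74 -0.    0.87 -0.42] w 0.035821455757988556 F [ 0.7  0.5 -3.2]
tool delta mm [-0.5 -0.3 -1.1] turn 0.13
```

View pics/w6.png

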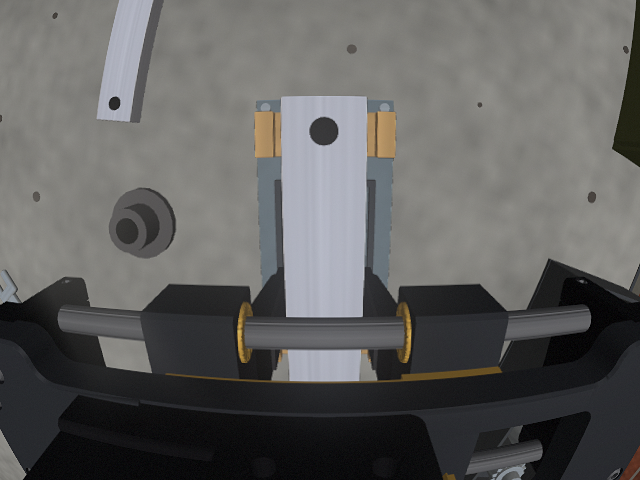

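View pics/s6.png

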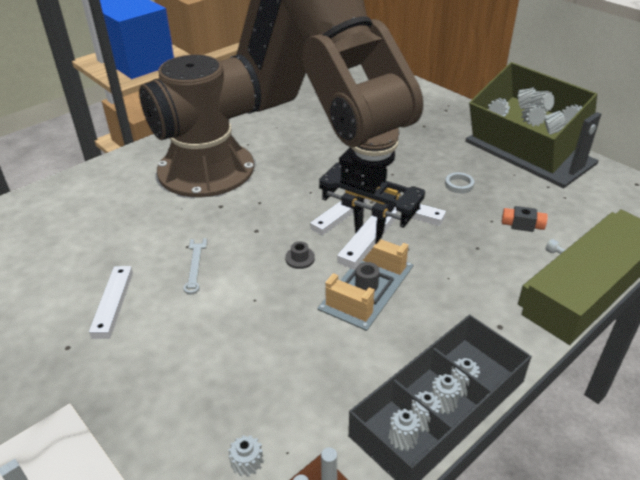

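The bar is over the tray and central between the cheeks (bar mid at column 324, saddle mid at 325). Its lengthwise offset cancels the TCP offset, so I can lower it.

{"method": "jog_arm", "body": {"steps": [20,0,0,0,0.9,25,0,0,0,0.9,14,0,0,0,0.9,5,0,0,0,0.9,0,0,0,0,0.9]}}

```text
time: 15.55
ee_pos: [0.586, -0.0065, 0.0818]
tcp_rot: [[-0.001, 0.957, 0.289], [0.0, 0.289, -0.957], [-1.0, -0.001, -0.0]]
ft_force: [-0.0, 0.7, -3.4]
width: 0.0356
```

{"method": "jog_arm", "body": {"steps": [2,0,0,0,0.9,1,0,0,0,0.9,0,0,0,0,0.9,0,0,0,0,0.9]}}

```text
time: 15.95
ee_pos: [0.5861, -0.0066, 0.0796]
tcp_rot: [[0.001, 0.957, 0.289], [-0.0, 0.289, -0.957], [-1.0, 0.001, 0.0]]
ft_force: [-0.1, 0.6, -4.4]
width: 0.0356
```

```bash
python3 - <<'E'
from h import *
plan(.5852,-.0055,.0722,16.8)
c=grab('scene'); cv2.imwrite('pics/s7.png',cv2.resize(c['color'][200:350,270:450],None,fx=4,fy=4,interpolation=2))
E
```

```text
t 15.95 pos [ 0.5861 -0.0066  0.0796] yaw 16.79 xdir [ 7.e-04 -2.e-04 -1.e+00] q [-0.12  0.62  1.79 -0.    0.73 -0.42] w 0.035617897998185745 F [-0.1  0.6 -4.4]
tool delta mm [ 7.4 -0.6 -1.3] turn -0.01
```

View pics/s7.png

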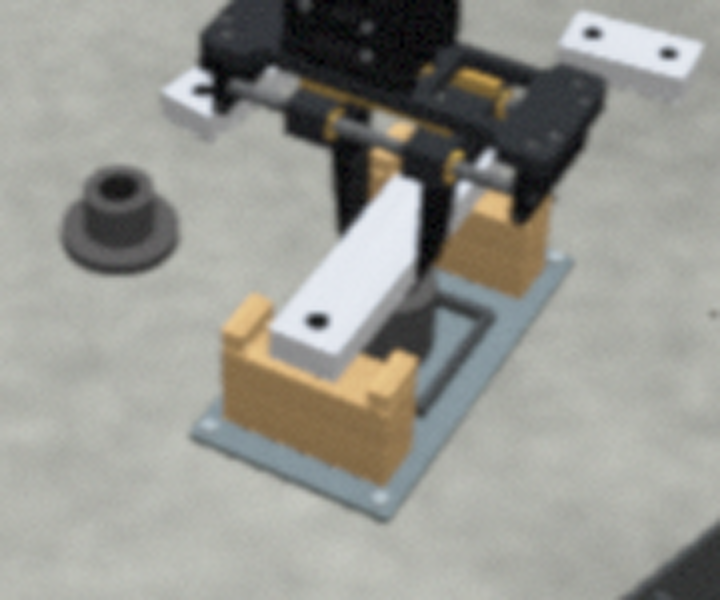

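{"method": "jog_arm", "body": {"steps": [3,0,0,0,0.9,2,0,0,0,0.9,0,0,0,0,0.9,0,0,0,0,0.9]}}

```text
time: 16.4
ee_pos: [0.5859, -0.0065, 0.074]
tcp_rot: [[-0.0, 0.957, 0.289], [-0.0, 0.289, -0.957], [-1.0, -0.0, -0.0]]
ft_force: [0.7, 0.0, -4.2]
width: 0.0357
```

{"method": "jog_arm", "body": {"steps": [1,0,0,0,0.9,0,0,0,0,0.9,0,0,0,0,0.9]}}

```text
time: 16.7
ee_pos: [0.586, -0.0065, 0.0731]
tcp_rot: [[-0.0, 0.957, 0.289], [-0.0, 0.289, -0.957], [-1.0, -0.0, 0.0]]
ft_force: [-0.8, 0.2, -3.6]
width: 0.0357
```

{"method": "jog_arm", "body": {"steps": [1,0,0,0,0.9,0,0,0,0,0.9,0,0,0,0,0.9]}}

```text
time: 17.0
ee_pos: [0.5861, -0.0066, 0.0722]
tcp_rot: [[0.0, 0.957, 0.289], [-0.0, 0.289, -0.957], [-1.0, 0.0, 0.0]]
ft_force: [0.9, -0.3, -4.0]
width: 0.0354
```

{"method": "jog_arm", "body": {"steps": [0.7,0,0,0,0.9,0,0,0,0,0.9,0,0,0,0,0.9]}}

```text
time: 17.3
ee_pos: [0.586, -0.0066, 0.0721]
tcp_rot: [[0.001, 0.957, 0.289], [-0.0, 0.289, -0.957], [-1.0, 0.0, 0.0]]
ft_force: [-3.0, 0.5, 5.6]
width: 0.0358
```

Contact is made: Fz went from -4 to +5.6 N at the expected height. I'll release and go up.

{"method": "jog_arm", "body": {"steps": [0,0,0,0,0.5,0,0,0,0,0.4,0,0,0,0,0.3,0,0,0,0,0.3,0,0,0,0,0.3]}}

```text
time: 17.8
ee_pos: [0.586, -0.0065, 0.0714]
tcp_rot: [[0.0, 0.957, 0.289], [-0.0, 0.289, -0.957], [-1.0, 0.0, 0.0]]
ft_force: [-0.3, -0.4, -0.7]
width: 0.0658
```

{"method": "jog_arm", "body": {"steps": [-15,0,0,0,0.3,-35,0,0,0,0.2,-40,0,0,0,0,-40,0,0,0,0,0,0,0,0,0]}}

```text
time: 18.3
ee_pos: [0.5878, -0.0067, 0.2065]
tcp_rot: [[0.008, 0.957, 0.289], [-0.001, 0.289, -0.957], [-1.0, 0.008, 0.003]]
ft_force: [0.3, -0.5, -0.9]
width: 0.0919
```

```bash
python3 - <<'E'
from h import *
plan(.5852,-.0055,.2,16.8)
c=grab('wrist'); cv2.imwrite('pics/w8.png',c['color'])
c=grab('scene'); cv2.imwrite('pics/s8.png',cv2.resize(c['color'][180:350,260:460],None,fx=4,fy=3.5,interpolation=2))
E
```

```text
t 18.3 pos [ 0.5878 -0.0067  0.2065] yaw 16.8 xdir [ 0.0083 -0.0011 -1.    ] q [-0.12  0.46  1.68 -0.    1.   -0.42] w 0.09189517511691268 F [ 0.3 -0.5 -0.9]
tool delta mm [ 6.5 -2.2 -1.9] turn -0.0
```

View pics/s8.png

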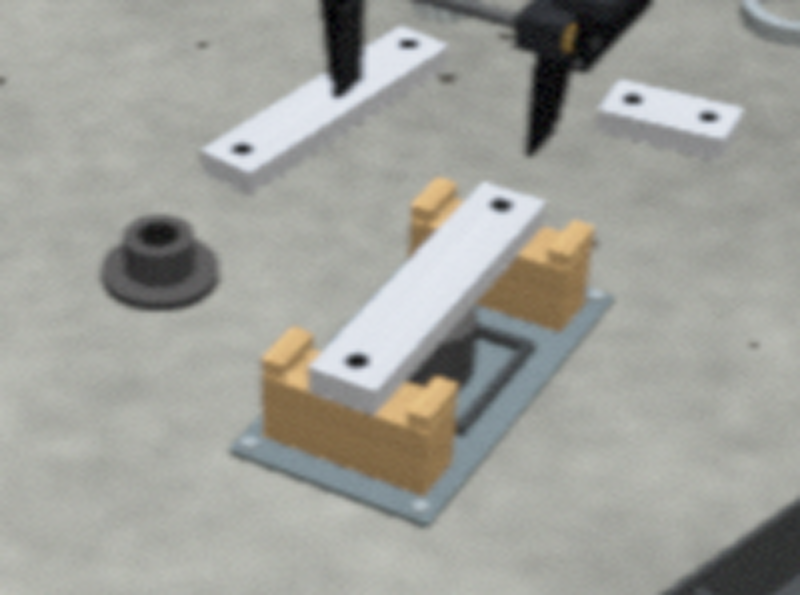

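View pics/w8.png

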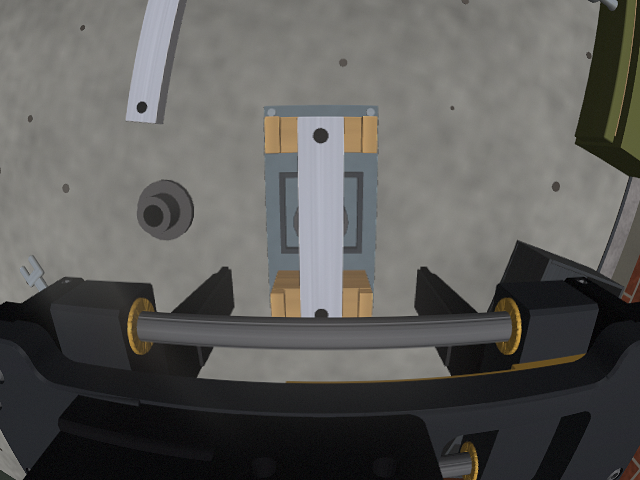

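The bar lies flat on both saddles, between the cheeks and over the bushing. Its far end, at row 116, is level with the saddle's outer face. One numeric check of the centring before handing in.

```bash
python3 - <<'E'
from h import *
t=np.radians(16.7);ex=np.array([np.cos(t),np.sin(t)]);ey=np.array([-np.sin(t),np.cos(t)])
c=load('scene');W=cloud(c);hsv=cv2.cvtColor(c['color'],cv2.COLOR_BGR2HSV);d=np.hypot(W[...,0]-.586,W[...,1]+.006)
z=W[...,2];m=(d<.11)&(z>.06)&(z<.085)&(hsv[...,1]<60)
P=W[m&(z>.068)];r=cv2.minAreaRect((P[:,:2]*1000).astype(np.float32));print('bar',len(P),r,'z pct',np.percentile(P[:,2],[10,50,90]))
q=(np.array(r[0])-[587.4,-5.4]);print('rel to scene-cam saddle mid, tray x,y mm',q@ex,q@ey)
# tilt
A=np.c_[P[:,:2]-P[:,:2].mean(0),np.ones(len(P))];s=np.linalg.lstsq(A,P[:,2],rcond=None)[0];print('slope deg',np.degrees(s[:2]))
c=load('wrist')
for n,u,v,zz in(('barL',298,116,.076),('barR',343.5,116,.076),('sadL',264,116,.068),('sadR',378,116,.068)):
    q=castw(c,u,v,zz)[:2]-[.5852,-.0055];print(n,q@ex*1000,q@ey*1000)
E
```

```text
bar 1274 ((587.2616577148438, -6.303443908691406), (63.27027130126953, 186.84344482421875), 8.02958869934082) z pct [0.07238646 0.07467069 0.07686882]
rel to scene-cam saddle mid, tray x,y mm -0.39212146396755765 -0.8255847875959147
slope deg [-1.92821555 -0.48290261]
barL -18.128694455157607 89.78357689806668
barR 16.75024904646978 89.82266809071032
sadL -45.702486656761316 90.95933366301244
sadR 44.68336861552308 91.07386623708972
```

```bash
python3 - <<'E'
from station import robot
print(robot.get_obs()['time']); print(robot.finish_job())
E
```

```text
18.4
the job is handed in; nothing more can be done
None
```

The tray is loaded in the order asked, and the job was handed in at 18.4 s with the gripper open and well clear.

- **Bushing:** it stands upright on the nest floor. After release it measured centred to about 2 mm, and it touches neither the frame nor the bar.
- **Bar:** I used the one farthest from the base (568 mm, against 494 and 394 mm for the other two). It lies flat on both saddles between the cheeks.

**Last checks on the bar**
- **Set-down:** it touched down at the expected height with a light contact of about 6 N, read just before release.
- **End-to-end centring:** the scene camera and the wrist camera both put it within about 1 mm.
- **Sideways:** it is within about 1 mm of the middle between the cheeks.

**A check that failed:** the scene depth fit for bar tilt gave about 2° and an outline 63 mm wide for a 36 mm bar. I think it picked up points from the cheeks, so I disregarded it. The pictures show the bar flat.

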